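# Set the bench magnifier over the circuit board

### The job

Get the bench magnifier ready for inspecting the circuit board in the board holder: swing its arm round until the lens is centred over the board, and level the tipped lens head so that it looks straight down. Keep off the lens glass, leave the board holder and the other things on the bench where they are, and let go with the magnifier staying as set.

Things in the scene. Friction and masses are not known exactly. Their poses are not given: they have to be found in the camera images.
- post_axis (a point): The magnifier's upright post: a 16 mm steel rod on a heavy round white base (184 mm across, 28 mm high) that is fixed to the bench. This point is on the post's axis at the height of the swing arm, 255 mm above the base's underside (257 mm above the bench). The arm swings about the vertical line through it. The post reaches 47 mm above this point
- magnifier_arm (a joint): Swing of the white arm about the post, rad, stops at -1.2 and 1.2; grows counter-clockwise seen from above. At 0 the arm points from the post along the base's own -x direction, so its bearing depends on how the base is turned. Held by friction, about 0.4 N m; stays where it is left. The arm runs level from the post to a steel half-round fork that carries the lens head on two side pivots; the lens centre is 200 mm from the post axis
- magnifier_head (a joint): Tilt of the lens head about the level line through the fork's two pivots (it passes through the lens centre, square to the arm), rad, stops at -0.9 and 0.9. 0 is level; positive means the handle end, which is the end away from the post, is down. Held by friction, about 0.25 N m; stays where it is left, and balanced enough not to sag
- lens: The clear round glass, 106 mm across, in a white ring-light housing 136 mm across and 24 mm thick. Origin at the lens centre, on the tilt axis, level with post_axis; its z axis is the optical axis, up when the head is level, and its -x axis points along the handle, away from the post. Touching this glass is a fault; the housing may be touched
- handle_grip (a point): Middle of the black round handle of the lens head: 16 mm thick, sticking straight out from the housing on the side away from the post, in the plane of the lens, from 76 to 140 mm from the lens centre; this point is on its axis 110 mm from the lens centre. The point's -x axis points outward along the handle, its z axis is the lens's z axis
- board_centre (a point): Centre of the upper face of the green circuit board (80 x 112 mm, its long side along this point's y axis) clamped in the board holder, 61 mm above the holder's underside; parts on it rise up to 12 mm more. It stands 189 to 211 mm from the post axis in plan, so swinging the arm brings the lens centre to within about 11 mm of it
- board_holder: The board holder: dark steel base 60 x 150 mm with two grey upright jaws and end screws (172 mm overall along its y axis), 73 mm high with the board, 0.85 kg, standing loose on the blue mat. Origin at the centre of its underside. Leave it alone
- parts_tray: Grey tray with four compartments of small parts, 120 x 100 x 32 mm, loose beside the board holder, origin under its centre. A bystander
- flux_bottle: Amber bottle with a red cap, 48 mm across, 115 mm high, origin under its centre. A bystander
- solder_reel: Metal reel standing on its flange, 60 mm across, 46 mm high, origin under its centre. A bystander
- screwdriver: Screwdriver 160 mm long lying on the mat on the robot's side of the magnifier, origin under about its middle. A bystander
- multimeter: Yellow multimeter lying flat, 175 x 85 x 43 mm, origin under its centre. A bystander
- small_carton: Small closed cardboard box, 110 x 140 x 60 mm, origin under its centre. A bystander

How it is judged:
By the outcome, as a careful person would: the job done as asked, in the order asked, and still so for the second after the job is handed in, with the robot touching nothing.
It also fails if it takes over 38 s, if anything falls off the work surface, if the arm or the gripper's body presses on something with over 40 N, if the wrist force passes 120 N, or if a joint passes its speed limit or range.

### The arm

A 6-joint arm with a two-finger parallel gripper is mounted at the origin on the work surface. World frame = base frame: x ahead of the robot, y to its left, z up, the work surface at z = 0. Lengths are in m, angles in rad, forces in N, time in s.
With the tool pointing down it reaches from about 0.425 to 0.95 m from the base axis. Payload 3.5 kg.
Tool frame: the origin (TCP) lies midway between the tips of the shut fingers; the grasp point (between the pads) lies 19 mm behind it; z points along the fingers, y is the line along which they close (so a half turn about z gives the same grasp; the last joint's range is limited). The gripper opens to 85 mm and grips with 20 to 120 N. Pads are 22 mm wide; open, the fingers measure 114 mm over their backs; the gripper's body (76 mm by 85 mm) begins 54 mm behind the grasp point. The pads swing forward as they close: fully open they stand 13 mm farther back than shut.
Start: joints at [1.175, 0.286, 1.577, -0, 1.279, -0.15], TCP at [0.164, 0.655, 0.231] pointing down, gripper open.
Joint ranges: [-2.77, 2.77], [-0.9, 2.22], [0.21, 2.48], [-1.53, 4.67], [0.24, 2.81], [-2.84, 2.84]. Speed limits (rad/s): [2.79, 2.79, 3.14, 3.14, 3.14, 3.14].

### API

Orientations are given as a unit quaternion [x, y, z, w].
In Python, from plant import * gives the robot as it stands.
- The arm moves only by the tool move_arm, never from a script. Its argument "moves" is a list of rows, each a list of 3 entries, a list of its own where there are three numbers: the opening, from 0 (shut) to 1 (fully open), then the shift along the tool's x, y, z in m, then the turn, a rotation vector about the tool's x, y, z in rad. A call has exactly 10 rows; each row shifts and turns the commanded pose from where the row before left it, along the tool's axes as they then stand; what a row does not reach is not made up. A row lasts 1/12 s, in which the tool goes at most 41.7 mm and 7.16 degrees, less where a joint would pass 70% of its speed; a pose out of reach is approached as far as the arm can. A call is refused whole if a number of a shift passes 0.0417 or a number of a turn 0.125, either way. A call with a gripper value outside its range is refused whole. The fingers move at their own pace and stop on an object; "grip_force" is the grip in N (left out, the last holds). Time passes only in rows, so rows that do not move let the fingers close, or fill a call up. It gives the time, the measured TCP pose, the force, the opening and the grip force at its end, in the units of the state.
- get_state(): the state, without advancing time (a new reading comes with each control period).
- read_camera(name): name is "scene" or "top" or "wrist"; returns the picture (384x512x3 uint8, red, green, blue); there is no depth.
- camera_params(name): a dict with "fx", "fy", "cx", "cy" (pixels), "rvec" (rotation vector, rad) and "tvec" (3), from world to camera coordinates, as OpenCV has them; the wrist camera has in their place "tool_from_camera" (4x4, takes a point from camera to tool coordinates, whose origin is the TCP and whose axes are the flange's). Camera axes: x right, y down, z forward; pixel columns grow to the right and rows downward; lengths in m; the calibration is good to about 2 mm. A picture is of the moment at which its call begins: read the wrist's pose just before it. camera_params takes no time and is no camera call.
- sign_off(): hands the job in; it is judged then, once.
The state is a dict: "time": time; "qpos": joint angles; "dq": joint speeds; "joint_efforts": joint torques, N m; "eef_pos": TCP position; "tcp_rot": TCP orientation; "contact_force": force on the tool from outside, world axes, zero at the start; "wrist_torque": the same for the moment, N m; "opening": opening from 0.0 (shut) to 1.0 (fully open); "finger_force": force on a finger pad.
Only numpy, scipy, OpenCV 4.12 (cv2) and the standard library are available. Lean on these libraries where they do the work, as an engineer would, in place of code of your own. Each camera call takes 0.05 s, during which the arm holds its last target. There are 200 camera calls.

## Working session

There is one attempt and no reset: what is moved stays moved. The work goes in short steps, Python scripts to look and compute and a tool call to move; the robot and the scene stay as the last step left them, time stands still between calls to the robot, and variables do not carry over. Pictures are saved under pics/ and viewed, at most 10 in all, crops included, and the job is handed in when it is done.

Besides the shell and the picture viewer there is one more tool, called after "Request:" as name([rows], argument=value, ...), one row to a line, values as JSON. move_arm: Moves the arm, as the interface text tells. Its arguments: {"type":"object","properties":{"moves":{"type":"array"},"grip_force":{"type":"number"}},"required":["moves"]}

```bash
mkdir -p pics; python3 - <<'E'
from plant import *
import cv2
for n in ("scene","top"):
    cv2.imwrite(f"pics/{n}0.png",cv2.resize(read_camera(n)[:,:,::-1],(768,576),interpolation=cv2.INTER_CUBIC))
    p=camera_params(n);print(n,p)
print(camera_params("wrist"));print(get_state())
E
```

```text
scene {'fx': 449.4808341830381, 'fy': 449.4808341830381, 'cx': 261.54453415605275, 'cy': 196.98225926281117, 'rvec': array([ 1.24149267,  2.41941366, -0.8332329 ]), 'tvec': array([ 0.36076625, -0.28529093,  1.930453  ])}
top {'fx': 399.35002785985057, 'fy': 399.35002785985057, 'cx': 251.17648722208904, 'cy': 199.0857155098628, 'rvec': array([ 2.12458665, -2.18025901,  0.07410529]), 'tvec': array([0.04360329, 0.6311936 , 1.17525353])}
{'fx': 268.1482719895756, 'fy': 268.1482719895756, 'cx': 256.85523179312776, 'cy': 195.79467176674575, 'tool_from_camera': array([[ 6.44931179e-04, -9.47914891e-01, -3.18523066e-01,
         8.13177090e-02],
       [ 9.99999791e-01,  5.97111147e-04,  2.47770113e-04,
         6.61848853e-04],
       [-4.46713063e-05, -3.18523159e-01,  9.47915078e-01,
        -1.42159337e-01],
       [ 0.00000000e+00,  0.00000000e+00,  0.00000000e+00,
         1.00000000e+00]])}
{'time': 0.1, 'qpos': array([ 1.17498755e+00,  2.87102480e-01,  1.57804079e+00,  1.43543297e-05,
        1.27859007e+00, -1.50017444e-01]), 'dq': array([ 1.33250142e-05, -3.33803999e-03, -3.64260491e-03,  8.90859895e-05,
        6.39405449e-04, -2.07810577e-03]), 'joint_efforts': array([ 6.11089417e-04, -4.07300091e+01, -2.93698293e+01, -1.55670605e-04,
        3.48892027e-03, -2.11009177e-05]), 'eef_pos': array([0.16399112, 0.65416314, 0.23006304]), 'tcp_rot': array([ 1.22588532e-01,  9.92457005e-01, -1.02887735e-03, -2.95114369e-04]), 'contact_force': array([-0.08551618,  0.21440626,  0.19727813]), 'wrist_torque': array([0.01550662, 0.00445554, 0.02218444]), 'finger_force': 0.0, 'opening': 0.9996871145169052}
```

View pics/scene0.png

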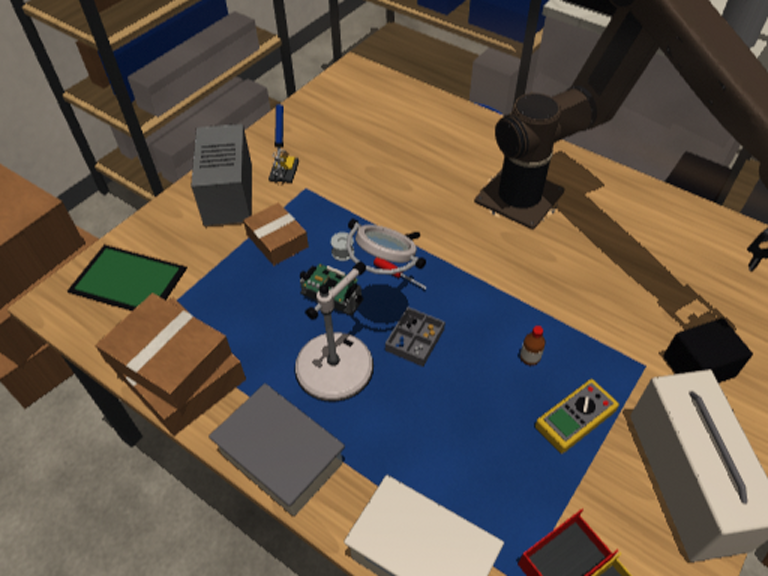

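View pics/top0.png

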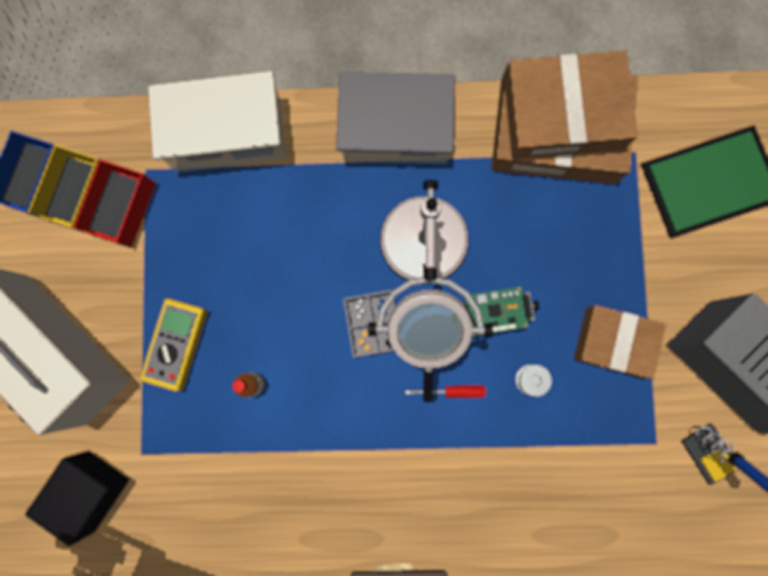

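The scene view shows the magnifier arm pointing toward the robot. In the top view the post is at about (431,207), the lens at (430,328), the handle tip at (430,400) and the board at about (500,310), partly under the fork. I'll zoom in on both to measure.

```bash
cat > h.py <<'E'
import numpy as np,cv2
from plant import *
def K(p): return np.array([[p['fx'],0,p['cx']],[0,p['fy'],p['cy']],[0,0,1]])
def ray(n,uv):
    p=camera_params(n);R=cv2.Rodrigues(p['rvec'])[0]
    return -R.T@p['tvec'], R.T@np.linalg.inv(K(p))@[uv[0],uv[1],1]
def at(n,uv,z):
    c,d=ray(n,uv);return c+d*(z-c[2])/d[2]
def tri(a,b):
    c1,d1=ray("top",a);c2,d2=ray("scene",b)
    s=np.linalg.lstsq(np.c_[d1,-d2],c2-c1,rcond=None)[0]
    A,B=c1+d1*s[0],c2+d2*s[1];return (A+B)/2,np.linalg.norm(A-B)
def proj(n,P):
    p=camera_params(n);return cv2.projectPoints(np.array(P,float).reshape(-1,1,3),p['rvec'],p['tvec'],K(p),None)[0].reshape(-1,2)
E
python3 - <<'E'
from h import *
a=read_camera("top")[110:275,225:375,::-1]; b=read_camera("scene")[135:270,190:300,::-1]
cv2.imwrite("pics/t1.png",cv2.resize(a,None,fx=3.6,fy=3.6,interpolation=cv2.INTER_CUBIC))
cv2.imwrite("pics/s1.png",cv2.resize(b,None,fx=4.4,fy=4.4,interpolation=cv2.INTER_CUBIC))
print(ray("top",(256,192)),ray("scene",(256,192)))
E
```

```text
(array([ 0.50786329, -0.01191024,  1.23428541]), array([ 0.12018192,  0.01986679, -0.99278513])) (array([1.35737529, 0.53214612, 1.34630785]), array([-0.49936696, -0.37466341, -0.78136739]))
```

View pics/t1.png

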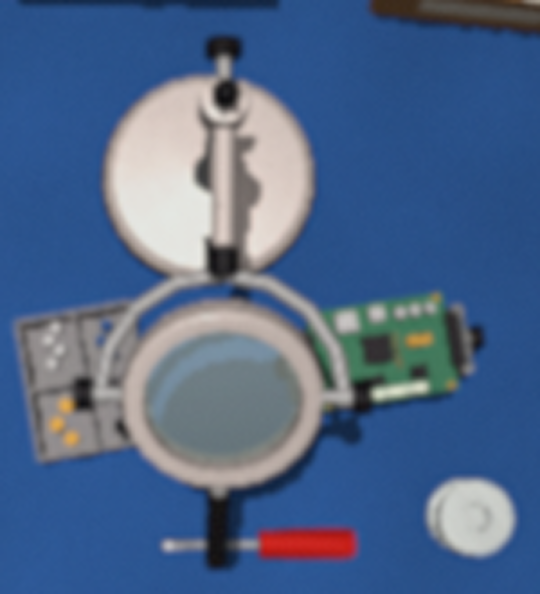

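View pics/s1.png

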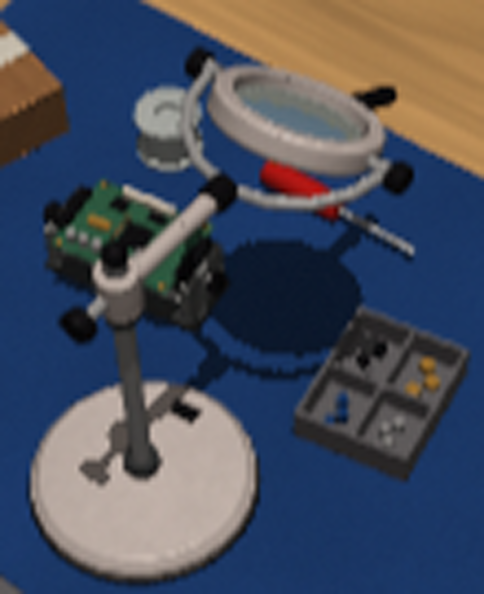

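```bash
python3 - <<'E'
from h import *
T=lambda u,v:(225+u/3.6-.36,110+v/3.6-.36); S=lambda u,v:(190+u/4.4-.39,135+v/4.4-.39)
print("base",at("top",T(209,176),.03),"posttop",at("top",T(226,93),.304),"scenebase",at("scene",S(143,474),.03),"scenetop",at("scene",S(117,250),.304))
print("pivots",at("top",T(84,394),.257),at("top",T(362,397),.257), tri(T(84,394),S(397,178)),tri(T(362,397),S(201,63)))
print("tip",tri(T(216,566),S(393,95)),"root",tri(T(219,497),S(360,100)))
A,B=at("top",T(440,293),.063),at("top",T(455,392),.063);print(A,B,np.linalg.norm(A-B))
u=(A-B)/np.linalg.norm(A-B); v=np.array([-u[1],u[0],0]); c=(A+B)/2+.056*v
P=lambda s,t:c+s*.04*u+t*.056*v
cs=[P(1,1),P(1,-1),P(-1,-1),P(-1,1)];print("c",c,np.arctan2(u[1],u[0]))
img=read_camera("scene")[:,:,::-1].copy();q=(proj("scene",cs)-[190,135])*4.4
im=cv2.resize(img[135:270,190:300],None,fx=4.4,fy=4.4,interpolation=cv2.INTER_CUBIC)
cv2.polylines(im,[q.astype(int)],True,(0,0,255),1);cv2.imwrite("pics/s2.png",im[150:350,:300].repeat(2,0).repeat(2,1))
E
```

```text
base [ 0.75433852 -0.07199934  0.03      ] posttop [ 0.75348812 -0.07129511  0.304     ] scenebase [ 0.76340599 -0.06306027  0.03      ] scenetop [ 0.75840434 -0.06500452  0.304     ]
pivots [0.55992995 0.02899534 0.257     ] [ 0.55303383 -0.15891567  0.257     ] (array([0.55973312, 0.02954444, 0.25507335]), np.float64(0.0011119702693964863)) (array([ 0.55226021, -0.15770432,  0.25607537]), np.float64(0.0031199283072898825))
tip (array([ 0.43599196, -0.05818515,  0.18141962]), np.float64(0.0050144005404921775)) root (array([ 0.4852989 , -0.0587884 ,  0.21835238]), np.float64(0.008165169963502503))
[ 0.64498224 -0.25484934  0.063     ] [ 0.5641087  -0.26298069  0.063     ] 0.08128129147699446
c [ 0.59894325 -0.20319594  0.063     ] 0.10020719948794835
```

View pics/s2.png

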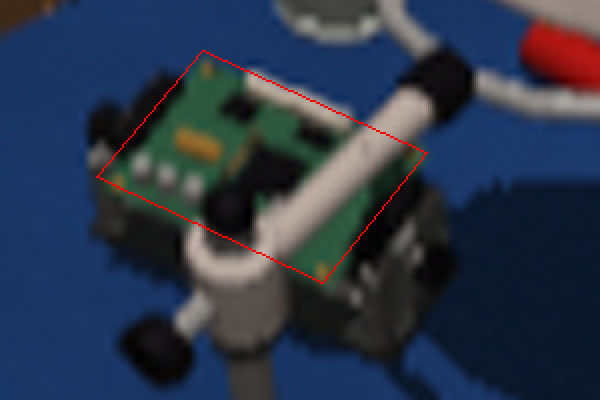

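The board outline matches in the scene view. That puts the board at (0.599,-0.203), the post at (0.754,-0.071) and the lens at (0.556,-0.065). The swing needed is about +42° and the handle is about 32° down. The next script plans the approach.

```bash
cat >> h.py <<'E'
from scipy.spatial.transform import Rotation as Rn
def Q(yaw,tilt): return Rn.from_euler('z',yaw)*Rn.from_matrix(np.diag([1.,-1,-1]))*Rn.from_euler('y',tilt)
def plan(keys,op,start=None):
    """keys: (rows,pos,yaw,tilt) linear legs, from the measured pose; prints rounded rows"""
    s=get_state();p=np.array(s['eef_pos']);R=Rn.from_quat(s['tcp_rot'])
    M=R.as_matrix()
    yaw0=np.arctan2(M[1,0],M[0,0]);t0=np.arcsin(np.clip(-M[2,0],-1,1))*1
    cur=(p.copy(),yaw0,t0);print("start",p.round(4),round(yaw0,3),round(t0,3));rows=[]
    for n,P,y,t in keys:
        P=np.array(P,float)
        for i in range(1,n+1):
            f=i/n;tp=cur[0]+f*(P-cur[0]);tR=Q(cur[1]+f*(y-cur[1]),cur[2]+f*(t-cur[2]))
            d=(R.inv().apply(tp-p)).round(4);w=(R.inv()*tR).as_rotvec().round(3)
            rows.append([op,d.tolist(),w.tolist()]);p=p+R.apply(d);R=R*Rn.from_rotvec(w)
        cur=(P,y,t)
    for i in range(0,len(rows),10): print(str(rows[i:i+10]).replace(' ',''))
    D=np.array([r[1] for r in rows]);W=np.array([r[2] for r in rows]);print("max",np.linalg.norm(D,axis=1).max(),np.linalg.norm(W,axis=1).max())
E
python3 - <<'E'
from h import *
plan([(8,(.35,.45,.31),2.896-.85,0),(11,(.48,.2,.32),2.896-1.95,0),(11,(.45,-.062,.29),-.03,.3)],1)
E
```

```text
start [0.1641 0.6544 0.2307] 2.896 -0.0
[[1,[-0.0288,-0.0191,-0.0099],[-0.001,-0.0,0.106]],[1,[-0.0306,-0.016,-0.0099],[-0.0,-0.0,0.106]],[1,[-0.0321,-0.0127,-0.0099],[-0.0,-0.0,0.107]],[1,[-0.0333,-0.0091,-0.01],[-0.0,-0.0,0.106]],[1,[-0.0341,-0.0056,-0.0099],[-0.0,-0.0,0.106]],[1,[-0.0345,-0.0019,-0.0099],[-0.0,-0.0,0.106]],[1,[-0.0345,0.0017,-0.0099],[-0.0,-0.0,0.107]],[1,[-0.0341,0.0054,-0.0099],[-0.0,-0.0,0.106]],[1,[-0.0256,0.0001,-0.0009],[-0.0,-0.0,0.1]],[1,[-0.0255,0.0027,-0.001],[-0.0,0.0,0.1]]]
[[1,[-0.0251,0.0052,-0.0009],[-0.0,0.0,0.1]],[1,[-0.0244,0.0077,-0.0009],[-0.0,0.0,0.1]],[1,[-0.0236,0.01,-0.0009],[-0.0,0.0,0.1]],[1,[-0.0224,0.0124,-0.0009],[-0.0,0.0,0.1]],[1,[-0.0211,0.0146,-0.0009],[-0.0,0.0,0.1]],[1,[-0.0195,0.0166,-0.0009],[-0.0,0.0,0.1]],[1,[-0.0178,0.0184,-0.0009],[-0.0,0.0,0.1]],[1,[-0.0158,0.0202,-0.0009],[-0.0,0.0,0.1]],[1,[-0.0138,0.0216,-0.0009],[-0.0,0.0,0.1]],[1,[-0.0209,0.0117,0.0027],[-0.001,0.027,0.089]]]
[[1,[-0.0198,0.0135,0.0022],[-0.004,0.028,0.088]],[1,[-0.0187,0.0153,0.0017],[-0.006,0.027,0.089]],[1,[-0.0172,0.0168,0.0013],[-0.008,0.027,0.088]],[1,[-0.0158,0.0182,0.001],[-0.011,0.027,0.088]],[1,[-0.0141,0.0196,0.0008],[-0.013,0.028,0.088]],[1,[-0.0123,0.0207,0.0008],[-0.016,0.027,0.087]],[1,[-0.0105,0.0217,0.0007],[-0.018,0.027,0.087]],[1,[-0.0086,0.0225,0.0009],[-0.021,0.028,0.086]],[1,[-0.0067,0.0232,0.0011],[-0.022,0.027,0.086]],[1,[-0.0047,0.0236,0.0015],[-0.025,0.027,0.085]]]
max 0.03594801802603309 0.107
```

```bash
sed -i 's/np.clip(-M\[2,0\]/np.clip(M[2,0]/' h.py
```

Request:
move_arm([
  [1,[-0.029,-0.019,-0.01],[0,0,0.106]],
  [1,[-0.0305,-0.016,-0.01],[0,0,0.106]],
  [1,[-0.032,-0.0125,-0.01],[0,0,0.107]],
  [1,[-0.0335,-0.009,-0.01],[0,0,0.106]],
  [1,[-0.034,-0.0055,-0.01],[0,0,0.106]],
  [1,[-0.0345,-0.002,-0.01],[0,0,0.106]],
  [1,[-0.0345,0.0015,-0.01],[0,0,0.107]],
  [1,[-0.034,0.0055,-0.01],[0,0,0.106]],
  [1,[-0.0255,0,-0.001],[0,0,0.1]],
  [1,[-0.0255,0.0025,-0.001],[0,0,0.1]],
])

```text
time: 1.08
eef_pos: [0.3748, 0.4039, 0.3143]
tcp_rot: [0.606, 0.796, 0.001, 0.0]
contact_force: [0.7, 0.7, -0.1]
opening: 0.999
finger_force: 0.0
```

Request:
move_arm([
  [1,[-0.025,0.005,-0.001],[0,0,0.1]],
  [1,[-0.0245,0.0075,-0.001],[0,0,0.1]],
  [1,[-0.0235,0.01,-0.001],[0,0,0.1]],
  [1,[-0.0225,0.0125,-0.001],[0,0,0.1]],
  [1,[-0.021,0.0145,-0.001],[0,0,0.1]],
  [1,[-0.0195,0.0165,-0.001],[0,0,0.1]],
  [1,[-0.018,0.0185,-0.001],[0,0,0.1]],
  [1,[-0.016,0.02,-0.001],[0,0,0.1]],
  [1,[-0.014,0.0215,-0.001],[0,0,0.1]],
  [1,[-0.021,0.0115,0.0025],[-0.001,0.027,0.089]],
])

```text
time: 1.92
eef_pos: [0.478, 0.1753, 0.3203]
tcp_rot: [0.911, 0.413, 0.013, -0.005]
contact_force: [-0.3, -0.2, 0.0]
opening: 0.996
finger_force: 0.0
```

Request:
move_arm([
  [1,[-0.02,0.0135,0.002],[-0.004,0.028,0.088]],
  [1,[-0.0185,0.0155,0.0015],[-0.006,0.027,0.089]],
  [1,[-0.017,0.017,0.0015],[-0.008,0.027,0.088]],
  [1,[-0.016,0.018,0.001],[-0.011,0.027,0.088]],
  [1,[-0.014,0.0195,0.001],[-0.013,0.028,0.088]],
  [1,[-0.0125,0.0205,0.001],[-0.016,0.027,0.087]],
  [1,[-0.0105,0.0215,0.0005],[-0.018,0.027,0.087]],
  [1,[-0.0085,0.0225,0.001],[-0.021,0.028,0.086]],
  [1,[-0.0065,0.023,0.001],[-0.022,0.027,0.086]],
  [1,[-0.0045,0.0235,0.0015],[-0.025,0.027,0.085]],
])

```text
time: 2.75
eef_pos: [0.4487, -0.0623, 0.2927]
tcp_rot: [0.988, -0.017, 0.15, 0.002]
contact_force: [0.0, -0.4, 0.3]
opening: 0.999
finger_force: 0.0
```

```bash
python3 - <<'E'
from h import *
s=get_state();print(s['time'],s['qpos'],s['contact_force']);plan([(1,s['eef_pos'],0,0)],1)
im=read_camera("wrist")[:,:,::-1];cv2.imwrite("pics/w1.png",im)
E
```

```text
2.75 [-0.42755205 -0.46138964  2.18277228  0.12575025  1.14328882  1.14133224] [ 0.03287298 -0.36036744  0.34236401]
start [ 0.4487 -0.0623  0.2927] -0.034 0.302
[[1,[0.0,0.0,0.0],[0.005,-0.302,-0.034]]]
max 0.0 0.30394900888142407
```

View pics/w1.png

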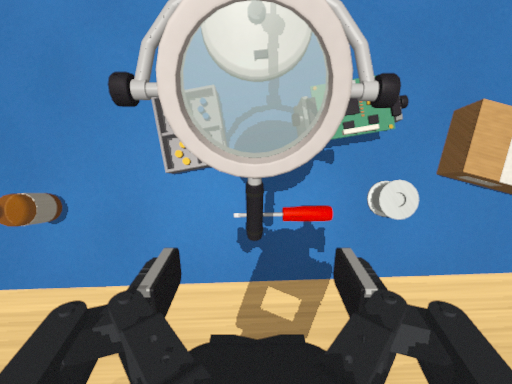

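The wrist view shows the handle from (255,183) to (255,238), midway between the fingers. The knobs are at (123,89) and (388,91). I'll fit the joint state using all three views.

```bash
cat >> h.py <<'E'
def wproj(P,s):
    p=camera_params("wrist");R=Rn.from_quat(s['tcp_rot']);t=(R.inv().apply(np.array(P)-s['eef_pos']))
    X=p['tool_from_camera'];c=(t-X[:3,3])@X[:3,:3];return c[:,:2]/c[:,2:]*p['fx']+[p['cx'],p['cy']]
def model(px,py,b,t,w):
    o=np.array([np.cos(b),np.sin(b),0]);l=np.array([-o[1],o[0],0]);c=np.array([px,py,.257])+.2*o
    h=o*np.cos(t)-np.array([0,0,np.sin(t)])
    return np.array([c+w*l,c-w*l,c+.14*h,c+.076*h])
E
python3 - <<'E'
from h import *
from scipy.optimize import least_squares
s=get_state()
T=lambda u,v:(225+u/3.6-.36,110+v/3.6-.36); S=lambda u,v:(190+u/4.4-.39,135+v/4.4-.39)
# left of outward dir (=-y side), other side
ot=np.array([T(362,397),T(84,394),T(216,566),T(219,493)]);os_=np.array([S(201,63),S(397,178),S(393,95),S(360,100)])
ow=np.array([(388,91),(123,89),(255,238),(255,180)])
f=lambda q:np.concatenate([(proj("top",model(*q))-ot)*2,(proj("scene",model(*q))-os_)*2,(wproj(model(*q),s)-ow)]).ravel()
r=least_squares(f,[.754,-.071,3.11,.57,.094],loss='soft_l1');print(r.x.round(4));print(f(r.x).reshape(-1,2).round(1).tolist())
px,py,b,t,w=r.x;g=model(*r.x);h=(g[2]-g[3])/.064;c=(g[0]+g[1])/2;G=c+.115*h;print("lens",c,"grip",G,h)
B=np.array([.599,-.203]);print("target b",np.arctan2(*(B-[px,py])[::-1])%(2*np.pi),np.hypot(*(B-[px,py])))
z=Q(b-np.pi,.3).apply([0,0,1]);tcp=G+.014*z;pre=tcp-.05*z
plan([(5,pre,b-np.pi,.3),(10,tcp,b-np.pi,.3)],1)
E
```

```text
[ 0.756  -0.0749  3.0975  0.5469  0.0945]
[[1.4, 0.8], [0.5, -0.4], [0.5, 0.6], [0.6, -0.9], [-2.2, -1.3], [-1.1, -0.9], [-2.8, -1.5], [-6.6, 1.2], [-3.0, -0.2], [-0.9, 0.3], [-1.2, -0.5], [-1.3, 1.9]]
lens [ 0.55619934 -0.06609966  0.257     ] grip [ 0.45806872 -0.06177088  0.19719497] [-0.85330979  0.03764159 -0.52004377]
target b 3.8259002963689115 0.2026245597474429
start [ 0.4478 -0.0646  0.2916] -0.039 0.301
[[1,[-0.0037,-0.0007,0.0114],[0.002,-0.0,0.001]],[1,[-0.0036,-0.0006,0.0115],[-0.001,-0.0,0.001]],[1,[-0.0037,-0.0007,0.0114],[-0.0,-0.0,0.001]],[1,[-0.0036,-0.0007,0.0114],[-0.0,-0.0,0.001]],[1,[-0.0037,-0.0006,0.0114],[-0.001,-0.001,0.001]],[1,[0.0,-0.0,0.005],[0.0,0.0,-0.0]],[1,[0.0,-0.0,0.005],[0.0,0.0,-0.0]],[1,[0.0,-0.0,0.005],[0.0,0.0,-0.0]],[1,[0.0,-0.0,0.005],[0.0,0.0,-0.0]],[1,[0.0,-0.0,0.005],[0.0,0.0,-0.0]]]
[[1,[0.0,-0.0,0.005],[0.0,0.0,-0.0]],[1,[0.0,-0.0,0.005],[0.0,0.0,-0.0]],[1,[0.0,-0.0,0.005],[0.0,0.0,-0.0]],[1,[0.0,-0.0,0.005],[0.0,0.0,-0.0]],[1,[0.0,-0.0,0.005],[0.0,0.0,-0.0]]]
max 0.012065239326262864 0.0022360679774997894
```

Request:
move_arm([
  [1,[-0.0037,-0.0007,0.0114],[0,0,0.001]],
  [1,[-0.0037,-0.0007,0.0114],[0,0,0.001]],
  [1,[-0.0037,-0.0007,0.0114],[0,0,0.001]],
  [1,[-0.0037,-0.0007,0.0114],[0,0,0.001]],
  [1,[-0.0037,-0.0007,0.0114],[0,0,0.001]],
  [1,[0,0,0.01],[0,0,0]],
  [1,[0,0,0.01],[0,0,0]],
  [1,[0,0,0.01],[0,0,0]],
  [1,[0,0,0.01],[0,0,0]],
  [1,[0,0,0.01],[0,0,0]],
])

```text
time: 3.63
eef_pos: [0.4637, -0.0578, 0.1841]
tcp_rot: [0.989, -0.017, 0.149, 0.002]
contact_force: [0.6, -0.1, 0.0]
opening: 0.999
finger_force: 0.0
```

```bash
python3 - <<'E'
from h import *
s=get_state();print(s['time'],s['contact_force']);plan([(1,s['eef_pos'],0,0)],1)
G=np.array([.4581,-.0618,.1972]);print(Rn.from_quat(s['tcp_rot']).inv().apply(G-s['eef_pos']))
im=read_camera("wrist")[:,:,::-1];cv2.imwrite("pics/w2.png",im)
E
```

```text
3.6333 [ 0.63112472 -0.11861476  0.03512588]
start [ 0.4637 -0.0578  0.1841] -0.035 0.3
[[1,[0.0,0.0,0.0],[0.003,-0.3,-0.034]]]
max 0.0 0.30193542355940944
[-0.00131638  0.00412329 -0.01408925]
```

View pics/w2.png

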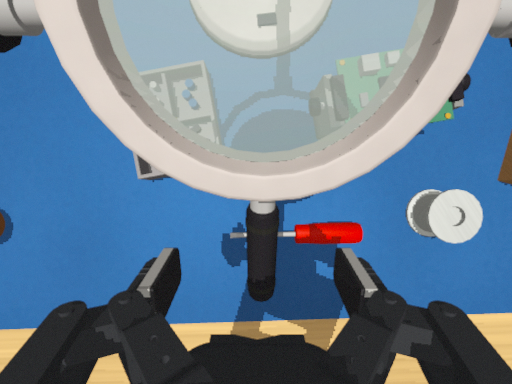

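The handle sits at column 261 between the pads, about 2 mm off centre. I'll shift and close.

Request:
move_arm([
  [1,[0,0.001,0.001],[0,0,0]],
  [0.6,[0,0.001,0.001],[0,0,0]],
  [0.3,[0,0,0],[0,0,0]],
  [0.1,[0,0,0],[0,0,0]],
  [0,[0,0,0],[0,0,0]],
  [0,[0,0,0],[0,0,0]],
  [0,[0,0,0],[0,0,0]],
  [0,[0,0,0],[0,0,0]],
  [0,[0,0,0],[0,0,0]],
  [0,[0,0,0],[0,0,0]],
], grip_force=25)

```text
time: 4.52
eef_pos: [0.4639, -0.0601, 0.1835]
tcp_rot: [0.989, -0.017, 0.15, 0.002]
contact_force: [-1.4, 0.0, 1.4]
opening: 0.175
finger_force: 25.2
```

```bash
python3 - <<'E'
from h import *
s=get_state();print(s['contact_force'],s['opening'],s['finger_force'])
p=s['eef_pos'];c=np.array([.756,-.0749]);v=p[:2]-c;b0=np.arctan2(v[1],v[0])%(2*np.pi);print("bearing",b0,np.hypot(*v))
M=Rn.from_quat(s['tcp_rot']).as_matrix();y0=np.arctan2(M[1,0],M[0,0])
tot=3.826-3.0975;n=30;r=np.hypot(*v);K=[]
for i in range(1,n+1):
    f=i/n; f=f*f*(3-2*f); a=b0+tot*f
    K.append((1,(c[0]+r*np.cos(a),c[1]+r*np.sin(a),p[2]),y0+tot*f,.30))
plan(K,0)
E
```

```text
[-1.36344931  0.038097    1.41422651] 0.17510869397983575 25.212578773498535
bearing 3.090874103653839 0.29249789679404326
start [ 0.4639 -0.0601  0.1835] -0.035 0.301
[[0,[-0.0,0.0007,-0.0],[-0.001,-0.001,-0.002]],[0,[-0.0,0.002,-0.0],[0.002,0.0,-0.007]],[0,[-0.0001,0.0033,-0.0],[0.003,0.0,-0.01]],[0,[0.0,0.0044,-0.0],[0.005,0.0,-0.015]],[0,[-0.0,0.0054,-0.0],[0.005,0.0,-0.018]],[0,[-0.0001,0.0064,-0.0],[0.007,0.0,-0.02]],[0,[0.0,0.0072,-0.0001],[0.007,0.0,-0.024]],[0,[0.0,0.008,0.0],[0.008,0.0,-0.026]],[0,[-0.0,0.0086,0.0],[0.009,0.0,-0.028]],[0,[-0.0,0.0092,0.0],[0.009,0.0,-0.03]]]
[[0,[0.0,0.0097,0.0],[0.01,0.0,-0.032]],[0,[0.0,0.0101,0.0],[0.01,0.0,-0.033]],[0,[0.0,0.0104,0.0],[0.011,0.0,-0.034]],[0,[0.0001,0.0105,0.0001],[0.01,0.0,-0.034]],[0,[-0.0,0.0106,-0.0],[0.011,0.0,-0.035]],[0,[0.0,0.0107,-0.0],[0.011,0.0,-0.035]],[0,[0.0,0.0105,-0.0],[0.01,0.0,-0.034]],[0,[0.0001,0.0104,-0.0],[0.011,0.0,-0.034]],[0,[-0.0,0.01,-0.0],[0.01,0.0,-0.033]],[0,[-0.0,0.0097,-0.0],[0.01,0.0,-0.032]]]
[[0,[-0.0,0.0093,-0.0],[0.009,0.0,-0.03]],[0,[-0.0,0.0086,-0.0],[0.009,0.0,-0.028]],[0,[-0.0,0.008,-0.0],[0.008,0.0,-0.026]],[0,[-0.0001,0.0072,-0.0],[0.007,0.0,-0.024]],[0,[-0.0,0.0064,-0.0],[0.007,0.0,-0.02]],[0,[-0.0,0.0054,-0.0001],[0.005,0.0,-0.018]],[0,[-0.0001,0.0044,0.0],[0.004,0.0,-0.015]],[0,[0.0,0.0033,0.0],[0.004,0.0,-0.01]],[0,[-0.0,0.002,0.0],[0.002,0.0,-0.007]],[0,[-0.0,0.0007,0.0],[0.0,0.0,-0.002]]]
max 0.0107 0.036687872655688285
```

Request:
move_arm([
  [0,[0,0.0007,0],[0,0,-0.002]],
  [0,[0,0.002,0],[0.002,0,-0.007]],
  [0,[0,0.0033,0],[0.003,0,-0.01]],
  [0,[0,0.0044,0],[0.004,0,-0.015]],
  [0,[0,0.0054,0],[0.005,0,-0.018]],
  [0,[0,0.0064,0],[0.006,0,-0.02]],
  [0,[0,0.0072,0],[0.007,0,-0.024]],
  [0,[0,0.008,0],[0.008,0,-0.026]],
  [0,[0,0.0086,0],[0.009,0,-0.028]],
  [0,[0,0.0092,0],[0.009,0,-0.03]],
])

```text
time: 5.35
eef_pos: [0.4669, -0.1155, 0.1834]
tcp_rot: [0.986, 0.076, 0.15, -0.011]
contact_force: [3.7, 1.8, 0.9]
opening: 0.176
finger_force: 25.0
```

Request:
move_arm([
  [0,[0,0.0097,0],[0.01,0,-0.032]],
  [0,[0,0.0101,0],[0.01,0,-0.033]],
  [0,[0,0.0104,0],[0.011,0,-0.034]],
  [0,[0,0.0105,0],[0.01,0,-0.034]],
  [0,[0,0.0106,0],[0.011,0,-0.035]],
  [0,[0,0.0107,0],[0.011,0,-0.035]],
  [0,[0,0.0105,0],[0.01,0,-0.034]],
  [0,[0,0.0104,0],[0.011,0,-0.034]],
  [0,[0,0.01,0],[0.01,0,-0.033]],
  [0,[0,0.0097,0],[0.01,0,-0.032]],
])

```text
time: 6.18
eef_pos: [0.4992, -0.2121, 0.1837]
tcp_rot: [0.957, 0.247, 0.147, -0.038]
contact_force: [5.8, 4.0, 1.8]
opening: 0.173
finger_force: 25.0
```

Request:
move_arm([
  [0,[0,0.0093,0],[0.009,0,-0.03]],
  [0,[0,0.0086,0],[0.009,0,-0.028]],
  [0,[0,0.008,0],[0.008,0,-0.026]],
  [0,[0,0.0072,0],[0.007,0,-0.024]],
  [0,[0,0.0064,0],[0.007,0,-0.02]],
  [0,[0,0.0054,0],[0.005,0,-0.018]],
  [0,[0,0.0044,0],[0.004,0,-0.015]],
  [0,[0,0.0033,0],[0.004,0,-0.01]],
  [0,[0,0.002,0],[0.002,0,-0.007]],
  [0,[0,0.0007,0],[0,0,-0.002]],
])

```text
time: 7.02
eef_pos: [0.5296, -0.2573, 0.1837]
tcp_rot: [0.93, 0.336, 0.143, -0.051]
contact_force: [4.7, 3.9, 2.8]
opening: 0.177
finger_force: 25.2
```

```bash
python3 - <<'E'
from h import *
s=get_state();print(s['time'],s['contact_force'],s['wrist_torque'],s['qpos']);plan([(1,s['eef_pos'],0,0)],1)
im=read_camera("top")[110:275,225:375,::-1];cv2.imwrite("pics/t2.png",cv2.resize(im,None,fx=3.6,fy=3.6,interpolation=cv2.INTER_CUBIC))
E
```

```text
7.0167 [4.68324816 3.92011625 2.81093057] [ 0.71384656 -0.514579   -0.04278376] [-0.75416248  0.09548012  1.90989446  0.33679976  1.12001834 -0.02195571]
start [ 0.5296 -0.2573  0.1837] 0.693 0.304
[[1,[0.0,0.0,0.0],[-0.105,-0.292,0.688]]]
max 0.0 0.7547403527041601
```

View pics/t2.png

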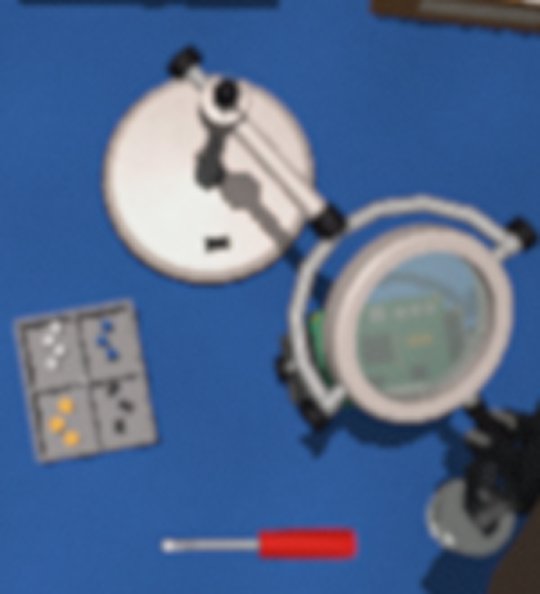

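The swing went cleanly and the lens is now over the board; the knobs are at (521,233) and (318,418). I'll check the bearing, then plan an aligned re-grasp.

```bash
python3 - <<'E'
from h import *
T=lambda u,v:np.array((225+u/3.6-.36,110+v/3.6-.36))
k1,k2=at("top",T(521,233),.257),at("top",T(318,418),.257);print(k1,k2,(k1+k2)/2,np.linalg.norm(k1-k2))
d=k2-k1;b=np.arctan2(d[1],d[0])-np.pi/2;print("bearing knobs",b%(2*np.pi))
print("lens model",.756+.2*np.cos(3.826),-.0749+.2*np.sin(3.826))
s=get_state();p=s['eef_pos'];R=Rn.from_quat(s['tcp_rot']);yaw=.693
G=p+R.apply([0,0,-.016]);K=[]
for i in range(1,8):
    t=.304+(.547-.304)*i/7;K.append((1,G+Q(yaw,t).apply([0,0,.016]),yaw,t))
plan(K,.35)
E
```

```text
[ 0.66183578 -0.27130758  0.257     ] [ 0.53962488 -0.12877174  0.257     ] [ 0.60073033 -0.20003966  0.257     ] 0.18775508375122213
bearing knobs 0.7087771813505359
lens model 0.6010412266002745 -0.2013427876411009
start [ 0.5296 -0.2574  0.1837] 0.693 0.304
[[0.35,[0.0005,-0.0,-0.0],[0.001,0.034,0.0]],[0.35,[0.0006,-0.0,-0.0],[-0.0,0.035,0.0]],[0.35,[0.0006,-0.0,-0.0],[-0.0,0.035,0.0]],[0.35,[0.0005,-0.0,-0.0],[-0.0,0.034,0.0]],[0.35,[0.0006,-0.0,-0.0],[-0.0,0.035,0.0]],[0.35,[0.0005,-0.0,-0.0001],[-0.0,0.035,0.0]],[0.35,[0.0006,-0.0,0.0],[-0.0,0.035,0.0]]]
max 0.0006 0.035
```

Request:
move_arm([
  [0.4,[0,0,0],[0,0,0]],
  [0.4,[0,0,0],[0,0,0]],
  [0.4,[0,0,0],[0,0,0]],
  [0.4,[0.0005,0,0],[0,0.034,0]],
  [0.4,[0.0006,0,0],[0,0.035,0]],
  [0.4,[0.0006,0,0],[0,0.035,0]],
  [0.4,[0.0005,0,0],[0,0.034,0]],
  [0.4,[0.0006,0,0],[0,0.035,0]],
  [0.4,[0.0005,0,0],[0,0.035,0]],
  [0.4,[0.0006,0,0],[0,0.035,0]],
])

```text
time: 7.9
eef_pos: [0.5305, -0.2562, 0.1844]
tcp_rot: [0.906, 0.327, 0.253, -0.091]
contact_force: [0.3, -0.6, -1.0]
opening: 0.399
finger_force: 0.0
```

Request:
move_arm([
  [0.2,[0,0,0],[0,0,0]],
  [0,[0,0,0],[0,0,0]],
  [0,[0,0,0],[0,0,0]],
  [0,[0,0,0],[0,0,0]],
  [0,[0,0,0],[0,0,0]],
  [0,[0,0,0],[0,0,0]],
  [0,[0,0,0],[0,0,0]],
  [0,[0,0,0],[0,0,0]],
  [0,[0,0,0],[0,0,0]],
  [0,[0,0,0],[0,0,0]],
], grip_force=30)

```text
time: 8.73
eef_pos: [0.5302, -0.2564, 0.184]
tcp_rot: [0.906, 0.328, 0.251, -0.09]
contact_force: [-4.4, -3.4, -2.5]
opening: 0.176
finger_force: 29.4
```

```bash
python3 - <<'E'
from h import *
s=get_state();print(s['time'],s['contact_force'],s['wrist_torque'])
p=s['eef_pos'];M=Rn.from_quat(s['tcp_rot']).as_matrix();yaw=np.arctan2(M[1,0],M[0,0]);t0=np.arcsin(M[2,0])
c=np.array([.6007,-.2007,.257]);o=np.array([-np.cos(yaw),-np.sin(yaw),0]);v=p-c;a=v@o;h=v[2];lat=v@np.array([-o[1],o[0],0])
print(a,h,lat,"handle pt angle est",np.degrees(np.arctan2(-(h+.016*np.cos(t0)),a+.016*np.sin(t0))),t0)
th=np.arctan2(h,a);r=np.hypot(a,h);K=[];n=20
for i in range(1,n+1):
    f=i/n;f=f*f*(3-2*f);D=.547*f;q=th+D
    K.append((1,c+o*r*np.cos(q)+np.array([-o[1],o[0],0])*lat+np.array([0,0,r*np.sin(q)]),yaw,t0-D))
plan(K,0);print(K[-1])
E
```

```text
8.7333 [-4.36885224 -3.38753848 -2.54729349] [-0.68142136  0.94541631 -0.12962525]
0.08985864803395888 -0.07303792234034179 -0.002280669408157768 handle pt angle est 31.162521797031935 0.539472521445847
start [ 0.5302 -0.2564  0.184 ] 0.694 0.539
[[0,[-0.0001,0.0,-0.0005],[0.001,-0.004,-0.0]],[0,[-0.0001,0.0,-0.0013],[0.0,-0.011,-0.0]],[0,[-0.0003,0.0,-0.002],[0.0,-0.018,-0.0]],[0,[-0.0004,0.0,-0.0027],[0.0,-0.024,-0.0]],[0,[-0.0004,0.0,-0.0033],[0.0,-0.028,-0.0]],[0,[-0.0005,0.0,-0.0038],[0.0,-0.033,-0.0]],[0,[-0.0005,0.0,-0.0041],[0.0,-0.036,-0.0]],[0,[-0.0005,0.0,-0.0044],[0.0,-0.039,-0.0]],[0,[-0.0006,0.0,-0.0046],[0.0,-0.04,-0.0]],[0,[-0.0006,0.0,-0.0047],[0.0,-0.041,-0.0]]]
[[0,[-0.0006,0.0,-0.0047],[0.0,-0.04,-0.0]],[0,[-0.0006,0.0,-0.0046],[0.0,-0.04,-0.0]],[0,[-0.0005,0.0,-0.0044],[0.0,-0.039,-0.0]],[0,[-0.0005,0.0,-0.0042],[0.0,-0.036,-0.0]],[0,[-0.0005,0.0,-0.0037],[0.0,-0.033,-0.0]],[0,[-0.0004,0.0,-0.0033],[0.0,-0.028,-0.0]],[0,[-0.0004,0.0,-0.0027],[0.0,-0.024,-0.0]],[0,[-0.0003,0.0,-0.0021],[0.0,-0.018,-0.0]],[0,[-0.0001,0.0,-0.0013],[0.0,-0.011,-0.0]],[0,[-0.0001,0.0,-0.0004],[0.0,-0.004,-0.0]]]
max 0.004738143096192853 0.041
(1, array([ 0.51104281, -0.27233241,  0.24135707]), np.float64(0.6939806903992983), np.float64(-0.007527478554153033))
```

Request:
move_arm([
  [0,[-0.0001,0,-0.0005],[0,-0.004,0]],
  [0,[-0.0002,0,-0.0013],[0,-0.011,0]],
  [0,[-0.0003,0,-0.002],[0,-0.018,0]],
  [0,[-0.0004,0,-0.0027],[0,-0.024,0]],
  [0,[-0.0004,0,-0.0033],[0,-0.028,0]],
  [0,[-0.0005,0,-0.0038],[0,-0.033,0]],
  [0,[-0.0005,0,-0.0041],[0,-0.036,0]],
  [0,[-0.0005,0,-0.0044],[0,-0.039,0]],
  [0,[-0.0006,0,-0.0046],[0,-0.04,0]],
  [0,[-0.0006,0,-0.0047],[0,-0.041,0]],
])

```text
time: 9.57
eef_pos: [0.5174, -0.2666, 0.2116]
tcp_rot: [0.932, 0.337, 0.124, -0.045]
contact_force: [-2.3, -4.1, -3.7]
opening: 0.175
finger_force: 29.3
```

Request:
move_arm([
  [0,[-0.0006,0,-0.0047],[0,-0.04,0]],
  [0,[-0.0006,0,-0.0046],[0,-0.04,0]],
  [0,[-0.0005,0,-0.0044],[0,-0.039,0]],
  [0,[-0.0005,0,-0.0042],[0,-0.036,0]],
  [0,[-0.0005,0,-0.0037],[0,-0.033,0]],
  [0,[-0.0004,0,-0.0033],[0,-0.028,0]],
  [0,[-0.0004,0,-0.0027],[0,-0.024,0]],
  [0,[-0.0003,0,-0.0021],[0,-0.018,0]],
  [0,[-0.0001,0,-0.0013],[0,-0.011,0]],
  [0,[-0.0001,0,-0.0004],[0,-0.004,0]],
])

```text
time: 10.4
eef_pos: [0.511, -0.2718, 0.2427]
tcp_rot: [0.941, 0.34, -0.003, 0.001]
contact_force: [-3.1, -3.1, -2.4]
opening: 0.172
finger_force: 29.3
```

```bash
python3 - <<'E'
from h import *
s=get_state();print(s['time'],s['contact_force'],s['wrist_torque'],s['finger_force']);plan([(1,s['eef_pos'],0,0)],1)
im=read_camera("scene")[135:270,190:300,::-1];cv2.imwrite("pics/s3.png",cv2.resize(im,None,fx=4.4,fy=4.4,interpolation=cv2.INTER_CUBIC))
E
```

```text
10.4 [-3.05074336 -3.1146324  -2.44982748] [-0.54900519  0.60930625 -0.14750161] 29.328953325748444
start [ 0.511  -0.2718  0.2427] 0.693 -0.007
[[1,[0.0,0.0,0.0],[0.003,0.007,0.693]]]
max 0.0 0.6930418457784493
```

View pics/s3.png

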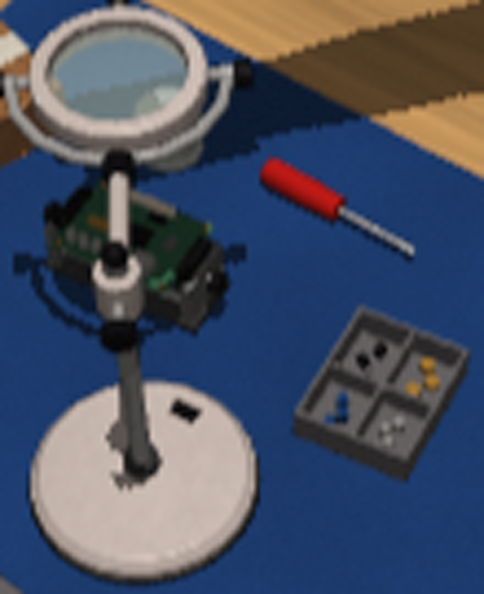

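The lens looks near level. I'll release, back straight off, and measure from the wrist camera.

Request:
move_arm([
  [0.6,[0,0,0],[0,0,0]],
  [1,[0,0,0],[0,0,0]],
  [1,[0,0,0],[0,0,0]],
  [1,[0,0,0],[0,0,0]],
  [1,[0,0,-0.01],[0,0,0]],
  [1,[0,0,-0.015],[0,0,0]],
  [1,[0,0,-0.02],[0,0,0]],
  [1,[0,0,-0.02],[0,0,0]],
  [1,[0,0,-0.02],[0,0,0]],
  [1,[-0.02,0,-0.015],[0,0,0]],
])

```text
time: 11.28
eef_pos: [0.4982, -0.283, 0.3452]
tcp_rot: [0.94, 0.341, -0.0, 0.002]
contact_force: [0.4, 0.2, -0.4]
opening: 0.998
finger_force: 0.0
```

Request:
move_arm([
  [1,[-0.03,0,0],[0,0,0]],
  [1,[-0.03,0,0],[0,0.1,0]],
  [1,[0,0,0],[0,0.1,0]],
  [1,[0,0,0],[0,0,0]],
  [1,[0,0,0],[0,0,0]],
  [1,[0,0,0],[0,0,0]],
  [1,[0,0,0],[0,0,0]],
  [1,[0,0,0],[0,0,0]],
  [1,[0,0,0],[0,0,0]],
  [1,[0,0,0],[0,0,0]],
])

```text
time: 12.12
eef_pos: [0.4508, -0.322, 0.3423]
tcp_rot: [0.936, 0.339, 0.092, -0.033]
contact_force: [0.5, 0.6, -0.1]
opening: 0.995
finger_force: 0.0
```

```bash
python3 - <<'E'
from h import *
s=get_state();w=read_camera("wrist")[:,:,::-1];t=read_camera("top")[110:275,225:375,::-1]
print(s['time'],s['eef_pos'],s['tcp_rot'],s['contact_force'])
np.savez("s4.npz",p=s['eef_pos'],q=s['tcp_rot'])
a=cv2.resize(t,(436,480),interpolation=cv2.INTER_CUBIC)
cv2.imwrite("pics/w4.png",w);cv2.imwrite("pics/t4.png",a)
cv2.imwrite("pics/m4.png",np.hstack([cv2.resize(w,(450,338)),cv2.resize(a,(307,338))]))
E
```

```text
12.1167 [ 0.4508327  -0.32200227  0.34229861] [ 0.93578931  0.33879342  0.09191335 -0.03270047] [ 0.53138001  0.6418561  -0.12513925]
```

View pics/m4.png

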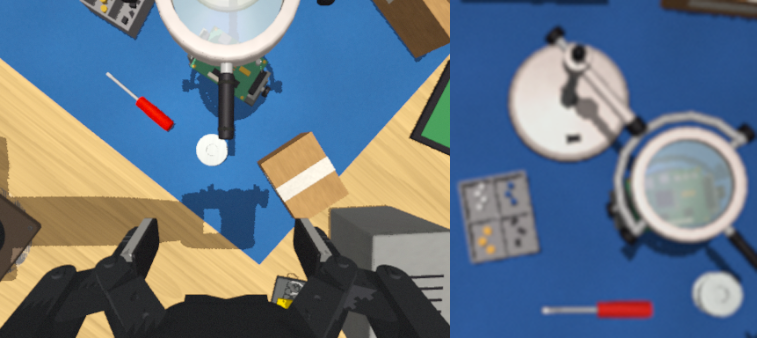

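The wrist view shows the handle from about (258,87) to (257,157) in full pixels. The top view shows the lens over the board with the bystanders undisturbed. Next I'll fit the tilt numerically to the ring outline in the scene and top views, plus the handle tip.

```bash
cat > fit.py <<'E'
from h import *
from scipy.optimize import minimize
from scipy.ndimage import map_coordinates
def circ(c,b,t,r,z):
    o=np.array([np.cos(b),np.sin(b),0]);l=np.array([-o[1],o[0],0]);h=o*np.cos(t)-np.array([0,0,np.sin(t)]);n=np.cross(h,l)
    a=np.linspace(0,2*np.pi,240)[:,None];return c+r*(np.cos(a)*h+np.sin(a)*l)+z*n
def outl(n,q,k):
    c=np.array([q[0],q[1],.257]);pts=np.vstack([proj(n,circ(c,3.826,q[2],.068+k,z)) for z in(-.012-k*.5,.012+k*.5)])
    return cv2.convexHull(pts.astype(np.float32)).reshape(-1,2)
def resample(P,m=300):
    P=np.vstack([P,P[:1]]);s=np.r_[0,np.cumsum(np.linalg.norm(np.diff(P,axis=0),axis=1))];u=np.linspace(0,s[-1],m)
    return np.c_[np.interp(u,s,P[:,0]),np.interp(u,s,P[:,1])]
def fit(n,t0):
    im=read_camera(n)[:,:,0].astype(float)
    def cost(q):
        v=[map_coordinates(im,resample(outl(n,q,k))[:,::-1].T,order=1) for k in(-.004,.004)]
        return -np.clip(v[0]-v[1],-20,60).mean()
    best=min((minimize(cost,[.601+dx,-.201+dy,t],method='Nelder-Mead',options=dict(initial_simplex=np.array([[.601+dx,-.201+dy,t],[.606+dx,-.201+dy,t],[.601+dx,-.196+dy,t],[.601+dx,-.201+dy,t+.08]]))) for dx in(-.004,.004) for dy in(-.004,.004) for t in t0),key=lambda r:r.fun)
    print(n,best.x.round(4),best.fun.round(2),"cost at t:",[round(minimize(lambda p:cost([p[0],p[1],t]),best.x[:2],method='Nelder-Mead').fun,2) for t in(-.06,-.03,0,.03,.06)])
if __name__=="__main__":
    fit("scene",(-.05,.05));fit("top",(-.05,.05))
    s=get_state();g=lambda t:wproj(model(.756,-.0749,3.822,t,.0945),s).round(1).tolist()
    w=read_camera("wrist")[:,:,0].astype(int);print(w[140:172,256].tolist(),w[76:100:2,257].tolist())
    for t in(-.03,0,.03):print(t,g(t)[2:])
E
python3 fit.py
```

```text
Traceback (most recent call last):
  File "fit.py", line 21, in <module>
    fit("scene",(-.05,.05));fit("top",(-.05,.05))
    ~~~^^^^^^^^^^^^^^^^^^^^
  File "fit.py", line 18, in fit
    best=min((minimize(cost,[.601+dx,-.201+dy,t],method='Nelder-Mead',options=dict(initial_simplex=np.array([[.601+dx,-.201+dy,t],[.606+dx,-.201+dy,t],[.601+dx,-.196+dy,t],[.601+dx,-.201+dy,t+.08]]))) for dx in(-.004,.004) for dy in(-.004,.004) for t in t0),key=lambda r:r.fun)
  File "fit.py", line 18, in <genexpr>
    best=min((minimize(cost,[.601+dx,-.201+dy,t],method='Nelder-Mead',options=dict(initial_simplex=np.array([[.601+dx,-.201+dy,t],[.606+dx,-.201+dy,t],[.601+dx,-.196+dy,t],[.601+dx,-.201+dy,t+.08]]))) for dx in(-.004,.004) for dy in(-.004,.004) for t in t0),key=lambda r:r.fun)
              ~~~~~~~~^^^^^^^^^^^^^^^^^^^^^^^^^^^^^^^^^^^^^^^^^^^^^^^^^^^^^^^^^^^^^^^^^^^^^^^^^^^^^^^^^^^^^^^^^^^^^^^^^^^^^^^^^^^^^^^^^^^^^^^^^^^^^^^^^^^^^^^^^^^^^^^^^^^^^^^^^^^^^^^^^^^^^^^^^^^^^^^^^^
  File "fit.py", line 16, in cost
    v=[map_coordinates(im,resample(outl(n,q,k))[:,::-1].T,order=1) for k in(-.004,.004)]
                                   ~~~~^^^^^^^
  File "fit.py", line 8, in outl
    c=np.array([q[0],q[1],.257]);pts=np.vstack([proj(n,circ(c,3.826,q[2],.068+k,z)) for z in(-.012-k*.5,.012+k*.5)])
                                                ~~~~^^^^^^^^^^^^^^^^^^^^^^^^^^^^^^^
  File "h.py", line 14, in proj
    p=camera_params(n);return cv2.projectPoints(np.array(P,float).reshape(-1,1,3),p['rvec'],p['tvec'],K(p),None)[0].reshape(-1,2)
ValueError: time passes only in moves, steps and waits
```

```bash
sed -i '2a import functools\ncamera_params=functools.lru_cache(None)(camera_params)' h.py; python3 fit.py 2>&1 | tail -8
```

```text
scene [ 0.5952 -0.2008  0.2405] -55.13 cost at t: [np.float64(-40.22), np.float64(-25.6), np.float64(-34.77), np.float64(-35.19), np.float64(-37.41)]
top [ 0.5996 -0.2021  0.035 ] -59.61 cost at t: [np.float64(-59.58), np.float64(-59.59), np.float64(-59.59), np.float64(-59.6), np.float64(-59.6)]
[88, 85, 80, 68, 57, 51, 55, 71, 85, 86, 88, 89, 86, 86, 81, 74, 54, 38, 55, 119, 183, 211, 242, 251, 250, 250, 250, 250, 251, 250, 250, 250] [236, 236, 237, 67, 88, 91, 90, 64, 57, 79, 88, 85]
-0.03 [[257.2, 161.3], [258.2, 85.6]]
0 [[257.1, 161.4], [258.2, 86.4]]
0.03 [[257.1, 161.3], [258.1, 87.0]]
```

```bash
cat > fit2.py <<'E'
from fit import *
im=read_camera("scene").min(2).astype(float)
def cost(q,part=None):
    A,B=[resample(outl("scene",q,k)) for k in(-.003,.003)]
    v=[map_coordinates(im,P[:,::-1].T,order=1) for P in(A,B)]
    return -np.clip(v[0]-v[1],-20,70).mean()
for t in np.arange(-.2,.36,.04):
    r=min((minimize(lambda p:cost([p[0],p[1],t]),[.5996+a,-.2021+b],method='Nelder-Mead',options=dict(initial_simplex=[[.5996+a,-.2021+b],[.6036+a,-.2021+b],[.5996+a,-.1981+b]])) for a in(-.004,.004) for b in(-.004,.004)),key=lambda r:r.fun)
    print(round(t,2),round(r.fun,2),r.x.round(4))
# column profile through the lens, along the image of the tilt plane
c=np.array([.5996,-.2021,.257]);o=np.array([np.cos(3.826),np.sin(3.826),0])
for d in np.arange(-.1,.101,.004):
    u=proj("scene",[c+o*d])[0];print(int(d*1000),int(map_coordinates(im,[[u[1]],[u[0]]],order=1)[0]),end='; ')
E
python3 fit2.py
```

```text
-0.2 -42.7 [ 0.6075 -0.1917]
-0.16 -45.33 [ 0.6064 -0.1926]
-0.12 -46.43 [ 0.6061 -0.1927]
-0.08 -46.56 [ 0.6068 -0.1923]
-0.04 -45.89 [ 0.6069 -0.1915]
0.0 -43.0 [ 0.606 -0.191]
0.04 -38.66 [ 0.5892 -0.2077]
0.08 -40.09 [ 0.5971 -0.1998]
0.12 -47.46 [ 0.5945 -0.2022]
0.16 -57.6 [ 0.5944 -0.2027]
0.2 -62.39 [ 0.5953 -0.2026]
0.24 -62.2 [ 0.5952 -0.2022]
0.28 -50.31 [ 0.5937 -0.2034]
0.32 -40.58 [ 0.5987 -0.1989]
0.36 -40.08 [ 0.6016 -0.1963]
-100 86; -96 19; -92 14; -88 14; -83 14; -79 26; -75 52; -71 74; -67 93; -63 123; -59 161; -55 175; -51 168; -47 153; -43 116; -39 112; -35 111; -31 110; -27 110; -23 111; -19 111; -15 111; -11 111; -7 106; -3 102; 0 101; 4 100; 8 100; 12 100; 16 99; 20 99; 24 98; 28 98; 32 104; 36 115; 40 126; 44 129; 48 110; 52 87; 56 100; 60 136; 64 163; 68 155; 72 123; 76 78; 80 38; 84 15; 88 15; 92 14; 96 13; 100 14;
```

```bash
cat > fit3.py <<'E'
from fit import *
def run(n,im):
    S=lambda q,r:map_coordinates(im,proj(n,circ(np.array([q[0],q[1],.257]),3.826,q[2],r,.012))[:,::-1].T,order=1)
    def cost(q):
        m=np.mean([np.clip(S(q,r),0,150) for r in(.0565,.0605,.0645)],0);return -(2*m-S(q,.074).clip(0,150)-S(q,.049).clip(0,150)).mean()
    for t in np.arange(-.16,.17,.04):
        r=min((minimize(lambda p:cost([p[0],p[1],t]),[.5996+a,-.2021+b],method='Nelder-Mead',options=dict(initial_simplex=[[.5996+a,-.2021+b],[.6036+a,-.2021+b],[.5996+a,-.1981+b]])) for a in(-.004,.004) for b in(-.004,.004)),key=lambda r:r.fun)
        print(n,round(t,2),round(r.fun,2),r.x.round(4))
    R=minimize(cost,[.598,-.203,0],method='Nelder-Mead',options=dict(initial_simplex=[[.596,-.204,.05],[.604,-.204,.0],[.596,-.198,0],[.598,-.202,-.06]]));print("best",R.x.round(4),R.fun)
for n in("scene",): run(n,read_camera(n).min(2).astype(float))
E
python3 fit3.py
```

```text
scene -0.16 -74.18 [ 0.6039 -0.1939]
scene -0.12 -93.61 [ 0.6039 -0.1941]
scene -0.08 -111.82 [ 0.6038 -0.1943]
scene -0.04 -124.75 [ 0.603 -0.195]
scene 0.0 -133.83 [ 0.6029 -0.1951]
scene 0.04 -130.87 [ 0.6023 -0.1957]
scene 0.08 -116.0 [ 0.6016 -0.1965]
scene 0.12 -103.18 [ 0.6001 -0.1982]
scene 0.16 -92.46 [ 0.5984 -0.1994]
best [ 0.6029 -0.1952  0.0104] -134.2143295136645
```

The ring fit gives a tilt of about 0.01 rad, and the top view puts the lens centre about 1 mm from the board centre. The gripper is clear, so I'm handing in.

```bash
python3 -c "
from plant import *
print(sign_off())"
```

```text
the job is handed in; nothing more can be done
None
```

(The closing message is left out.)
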